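Make up two sampling kits in foam-lined trays

TASK

Make up the two sampling kits from the row of stock standing behind the trays: the large screw-cap bottle, the empty beaker and the timer belong in the long tray with three cut-outs, the small screw-cap bottle and the little vial in the short tray with two cut-outs. Set each thing gently upright into the cut-out made for it, fully down on its floor, without dropping or toppling anything, and leave the rack of micro tubes where it stands.

Things in the scene. Friction and masses are not known exactly. Their poses are not given: they have to be found in the camera images.
- long_tray: Grey tray fixed on the worktop, 116 (x) by 290 mm (y); top of its dark foam and rim 34 mm up. Origin: centre of underside, y along it, z up; yaw within 0.15. Pockets at x = 0: y = -90 mm round, 66 across, floor 8 mm up (large bottle); y = +5 round, 62 across, floor 8 up (beaker); y = +95, 70 (x) by 74, floor 24 up (timer). 2 mm chamfers. Wire handles stand 17 mm out at the ends, 20 mm up.
- short_tray: Grey tray fixed on the worktop, 116 (x) by 190 mm (y); top of its dark foam and rim 34 mm up. Origin: centre of underside, y along it, z up; yaw within 0.15. Pockets at x = 0: y = -45 mm round, 56 across, floor 8 mm up (small bottle); y = +45 round, 24 across, floor 14 up (vial). 2 mm chamfers. Wire handles stand 17 mm out at the ends, 20 mm up.
- large_bottle: The larger of the two screw-cap bottles in the row of stock, clear glass, upright: body 56 mm across up to about 60 mm, then a sloping shoulder and a narrower cap, 105 mm tall, about 0.23 kg. Origin at the centre of its underside, z up. 
- beaker: Empty clear glass beaker, upright, open at the top: 52 mm across, 66 mm tall, about 0.07 kg; may be gripped across the outside. Origin at the centre of its underside, z up. 
- timer: Small light-coloured digital timer lying flat, with a display and three buttons: 59 mm (x) by 64 mm (y) by 28 mm high, about 0.07 kg. It starts with its yaw within 0.25 of the world's. Either way round is right in its pocket. Origin at the centre of its underside, z up. 
- small_bottle: The smaller of the two screw-cap bottles in the row of stock, brown glass, upright: body 46 mm across up to about 50 mm, then a sloping shoulder and a narrower cap, 86 mm tall, about 0.12 kg. Origin at the centre of its underside, z up. 
- vial: Little screw-cap vial, upright in the row of stock: 17 mm across, 45 mm tall, the cap the top 11 mm, about 0.012 kg. Origin at the centre of its underside, z up. 
- tube_rack: Low rack of micro tubes that stays where it is: 62 mm by 122 mm by 41 mm high, loose, standing in the row of stock with its long side (its y) pointing away from the robot. The things in the row stand at least 105 mm apart, centre to centre, in any order, just behind the trays. Origin at the centre of its underside, z up. 
Not all that is in view belongs to the job. What is shaped like the small_bottle but purple is not meant. Leave any red look-alike of the beaker alone.

How it is judged:
At the end, for the whole second after the job is handed in: All five things stand in their own pockets, each within 9 mm of the pocket centre along each tray axis, within 4 mm of its floor's height, tilted less than 0.12 rad, let go and at rest; the tube rack is within 15 mm of where it stood (x of large_bottle in the frame of long_tray between -0.009 and 0.009 m and y of large_bottle in the frame of long_tray between -0.099 and -0.081 m and z of large_bottle in the frame of long_tray between 0.004 and 0.012 m and angle between each of large_bottle, beaker, timer, small_bottle, vial's own z axis and vertical below 0.12 rad and linear speed of each of large_bottle, beaker, timer, small_bottle, vial below 0.02 m/s and x of beaker in the frame of long_tray between -0.009 and 0.009 m and y of beaker in the frame of long_tray between -0.004 and 0.014 m and z of beaker in the frame of long_tray between 0.004 and 0.012 m and x of timer in the frame of long_tray between -0.009 and 0.009 m and y of timer in the frame of long_tray between 0.086 and 0.104 m and z of timer in the frame of long_tray between 0.02 and 0.028 m and x of small_bottle in the frame of short_tray between -0.009 and 0.009 m and y of small_bottle in the frame of short_tray between -0.054 and -0.036 m and z of small_bottle in the frame of short_tray between 0.004 and 0.012 m and x of vial in the frame of short_tray between -0.009 and 0.009 m and y of vial in the frame of short_tray between 0.036 and 0.054 m and z of vial in the frame of short_tray between 0.01 and 0.018 m and distance of tube_rack from where it was at the start of the episode below 0.015 m); the robot touches nothing.
It fails at once if a task thing falls: moves faster than 0.6 m/s with no finger on it (let go more than about 2 cm above its seat) ((linear speed of large_bottle above 0.6 m/s and contact force between the fingers and large_bottle below 0.05 N) or (linear speed of beaker above 0.6 m/s and contact force between the fingers and beaker below 0.05 N) or (linear speed of timer above 0.6 m/s and contact force between the fingers and timer below 0.05 N) or (linear speed of small_bottle above 0.6 m/s and contact force between the fingers and small_bottle below 0.05 N) or (linear speed of vial above 0.6 m/s and contact force between the fingers and vial below 0.05 N)).
It fails at once if a task thing is toppled (tilted more than 1.2 rad) (angle between any of large_bottle, beaker, timer, small_bottle, vial's own z axis and vertical above 1.2 rad).
It fails at once if the tube rack is shoved more than 15 mm (distance of tube_rack from where it was at the start of the episode above 0.015 m).
It also fails if it takes over 128 s, if anything falls off the work surface, if the arm or the gripper's body presses on something with over 40 N, if the wrist force passes 120 N, or if a joint passes its speed limit or range.

ROBOT

A 6-joint arm with a two-finger parallel gripper is mounted at the origin on a cart in front of the work surface, level with it; the furniture and walls round the work are solid. World frame = base frame: x ahead of the robot, y to its left, z up, the work surface at z = 0. Lengths are in m, angles in rad, forces in N, time in s.
With the tool pointing down it reaches from about 0.225 to 0.725 m from the base axis. Payload 3.1 kg.
Tool frame: the origin (TCP) lies at the very end of the fingers, on their centre line; the grasp point (between the pads) lies 19 mm behind it (manip.hold_point_z is the distance from the TCP to the grasp point, in m); z points along the fingers, y is the line along which they close (so a half turn about z gives the same grasp; the last joint's range is limited). The gripper opens to 85 mm and grips with 20 to 120 N. Pads are 22 mm wide; open, the fingers measure 114 mm over their backs; the gripper's body (76 mm by 85 mm) begins 54 mm behind the grasp point. The pads swing forward as they close: fully open they stand 13 mm farther back than shut.
Start: joints at [1.068, 0.048, 0.099, 1.622, 0, 1.443], TCP at [0.192, 0.489, 0.231] pointing down, gripper open.
Joint ranges: [-2.91, 2.91], [-0.99, 1.94], [-1.21, 1.42], [-2.12, 2.29], [-1.49, 1.47], [-3.14, 3.14]. Speed limits (rad/s): [2.79, 2.79, 3.14, 3.14, 3.14, 3.14].

INTERFACE

Orientations are given as a unit quaternion [w, x, y, z].
In Python, from cell import manip gives the robot as it stands.
- The arm moves only by the tool arm_command, never from a script. Its argument "deltas" is a list that holds one entry, the list of rows, each a list of 7 numbers: the shift along the tool's x, y, z as a fraction of full scale, then the turn, a rotation vector about the tool's x, y, z as a fraction of full scale, then the closure, from 0 (fully open) to 1 (shut). In form: [[[dx, dy, dz, wx, wy, wz, fingers], ...]]. A call has 1 to 8 rows; each row shifts and turns the commanded pose from where the row before left it, along the tool's axes as they then stand; what a row does not reach is not made up. Full scale, the value 1, is 0.5 m for a shift and 2 pi rad for a turn. A row lasts 1/8 s, in which the tool goes at most 62.5 mm and 10.7 degrees, less where a joint would pass 70% of its speed; a pose out of reach is approached as far as the arm can. A call with a number of a shift or a turn outside -1 to 1 is refused whole. A call with a gripper value outside its range is refused whole. The fingers move at their own pace and stop on an object; the grip force is fixed at half the most. Time passes only in rows, so rows that do not move let the fingers close. It gives the time, the measured TCP pose, the force, the opening and the grip force at its end, in the units of the state.
- manip.read_state(): the state, without advancing time (a new reading comes with each control period).
- manip.grab_frame(name): name is "scene" or "top"; returns the picture (480x640x3 uint8, blue, green, red); there is no depth.
- manip.calibration(name): a dict with "fx", "fy", "cx", "cy" (pixels), "k1" (the pictures are not rectified: a ray, as slopes to the right and down, at radius r is drawn at 1 + k1 r^2 times it, then the intrinsics apply), "rvec" (rotation vector, rad) and "tvec" (3), from world to camera coordinates, as OpenCV has them. Camera axes: x right, y down, z forward; pixel columns grow to the right and rows downward; lengths in m; the calibration is good to about 2 mm. A picture is of the moment at which its call begins. calibration takes no time and is no camera call.
- manip.finish_job(): hands the job in; it is judged then, once.
The state is a dict: "clock": time; "joints": joint angles; "joint_velocities": joint speeds; "joint_torque": joint torques, N m; "position": TCP position; "eef_rot": TCP orientation; "contact_force": force on the tool from outside, world axes, zero at the start; "wrist_torque": the same for the moment, N m; "finger_gap": opening from 0.0 (shut) to 1.0 (fully open); "grip_force": force on a finger pad.
Only numpy, scipy, OpenCV 4.12 (cv2) and the standard library are available. Lean on these libraries where they do the work, as an engineer would, in place of code of your own. Each camera call takes 0.05 s, during which the arm holds its last target. There are 200 camera calls.

## Working session

There is one attempt and no reset: what is moved stays moved. The work goes in short steps, Python scripts to look and compute and a tool call to move; the robot and the scene stay as the last step left them, time stands still between calls to the robot, and variables do not carry over. Pictures are saved under pics/ and viewed, at most 14 in all, crops included, and the job is handed in when it is done.

Besides the shell and the picture viewer there is one more tool, called after "Call:" by a JSON object that holds its "fn" and its "kwargs". arm_command: Moves the arm, as the interface text tells. Shift numbers are shares of 0.5 m and turn numbers shares of 2 pi rad, none past 1 either way. Its arguments: {"type":"object","properties":{"deltas":{"type":"array","items":{"type":"array","items":{"type":"array","items":{"type":"number","minimum":-1,"maximum":1}}}}},"required":["deltas"]}

```bash
mkdir -p pics; ls
python3 - <<'E'
from cell import manip
import cv2
for n in("scene","top"):
    cv2.imwrite(f"pics/{n}0.png",manip.grab_frame(n)); print(n,manip.calibration(n))
s=manip.read_state(); print(s)
E
```

```text
pics
scene {'fx': 543.5697372307436, 'fy': 543.5697372307436, 'cx': 311.6048137503093, 'cy': 237.70641174819653, 'k1': 0.05841485826750062, 'rvec': array([ 0.73129708, -2.69904176,  1.00926605]), 'tvec': array([0.57136449, 0.03415331, 1.49835337])}
top {'fx': 597.7635598536756, 'fy': 597.7635598536756, 'cx': 317.79307178674816, 'cy': 247.75219959039455, 'k1': -0.20595700056516372, 'rvec': array([ 2.21049694, -2.15434753,  0.10580776]), 'tvec': array([0.22662184, 0.48780961, 1.6678053 ])}
{'clock': 0.1, 'joints': array([ 1.06819508e+00,  4.86966625e-02,  9.77533406e-02,  1.62200016e+00,
       -1.37287082e-05,  1.44298884e+00]), 'joint_velocities': array([-0.0011036 , -0.0020347 ,  0.00295081,  0.0014405 ,  0.00044798,
        0.00048782]), 'joint_torque': array([ 2.38069973e-03, -3.39852405e+01,  3.20935643e+01,  1.58149539e-02,
       -8.15786598e-05, -1.89658840e-05]), 'position': array([0.19194393, 0.48806121, 0.23022324]), 'eef_rot': array([-3.26293939e-04,  1.86301872e-01,  9.82491964e-01, -1.02281212e-03]), 'contact_force': array([0.58597767, 0.65022875, 0.30438541]), 'wrist_torque': array([-0.01868055, -0.00107967,  0.00048416]), 'grip_force': 0.0, 'finger_gap': 0.9955127737808854}
```

View pics/scene0.png

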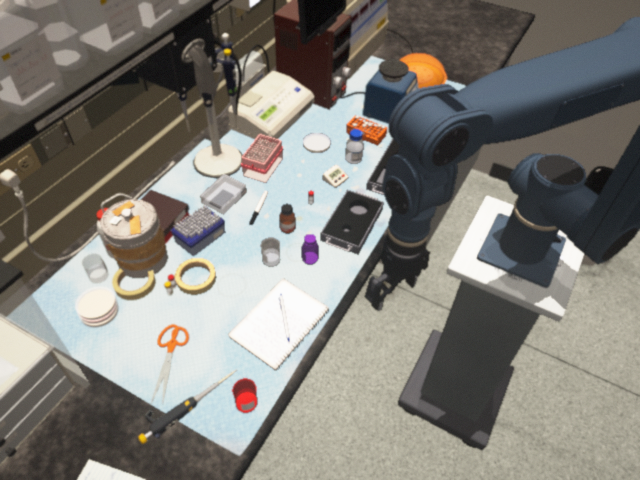

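View pics/top0.png

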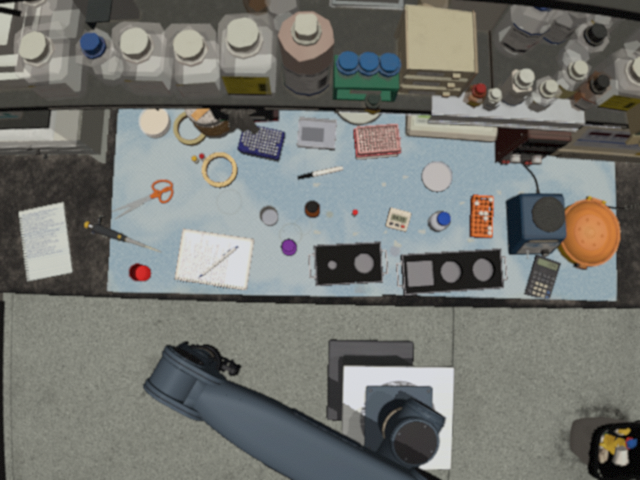

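```bash
cat > h.py <<'E'
import cv2, numpy as np
from cell import manip
def cam(n):
    c=manip.calibration(n); K=np.array([[c['fx'],0,c['cx']],[0,c['fy'],c['cy']],[0,0,1.]])
    return K,np.array([c['k1'],0,0,0]),np.asarray(c['rvec'],float),np.asarray(c['tvec'],float)
def rays(n,px):
    K,d,r,t=cam(n); R=cv2.Rodrigues(r)[0]
    u=cv2.undistortPoints(np.array(px,float).reshape(-1,1,2),K,d).reshape(-1,2)
    return -R.T@t, np.c_[u,np.ones(len(u))]@R
def plane(n,px,z):
    o,d=rays(n,px); return o+d*((z-o[2])/d[:,2])[:,None]
def proj(n,P):
    K,d,r,t=cam(n); return cv2.projectPoints(np.array(P,float).reshape(-1,1,3),r,t,K,d)[0].reshape(-1,2)
E
python3 - <<'E'
from h import *
a=cv2.imread('pics/top0.png')[190:300,215:515]; b=cv2.imread('pics/scene0.png')[110:285,225:425]
cv2.imwrite('pics/c1.png',cv2.resize(a,None,fx=2.65,fy=2.65,interpolation=cv2.INTER_CUBIC))
cv2.imwrite('pics/c2.png',cv2.resize(b,None,fx=3.4,fy=3.4,interpolation=cv2.INTER_CUBIC))
for n,p in dict(st=(348,264),lt=(453,271),beak=(269,215),sb=(312,209),vial=(354,212),timer=(398,219),lb=(440,220),rack=(482,216)).items(): print(n,plane('top',[p],.034)[0].round(3))
for n in('top','scene'): print(rays(n,[(320,240)]))
E
```

```text
st [0.437 0.154 0.034]
lt [ 0.425 -0.145  0.034]
beak [0.569 0.379 0.034]
sb [0.59  0.258 0.034]
vial [0.584 0.14  0.034]
timer [0.568 0.015 0.034]
lb [ 0.569 -0.106  0.034]
rack [ 0.584 -0.229  0.034]
(array([0.33664051, 0.25557071, 1.70066075]), array([[ 0.09904648, -0.01311548, -0.99508774]]))
(array([0.03095878, 1.11891141, 1.14881046]), array([[ 0.30324378, -0.57573727, -0.75949071]]))
```

View pics/c1.png

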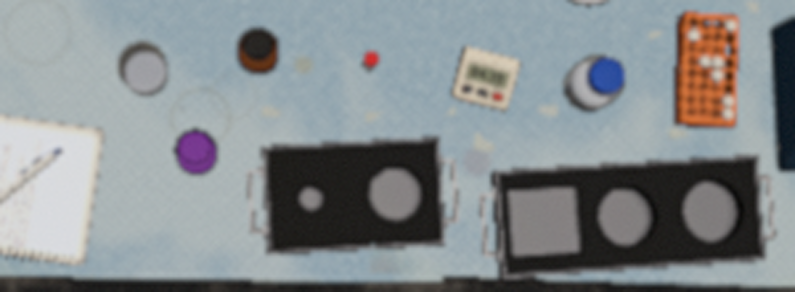

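View pics/c2.png

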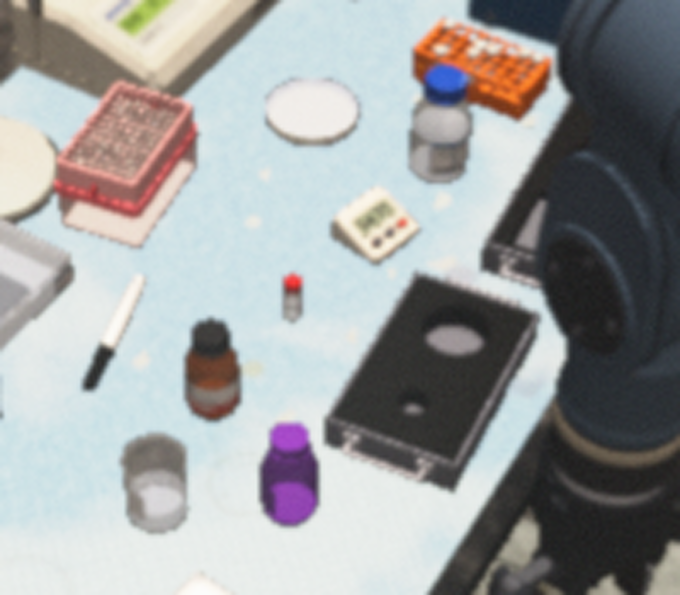

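```bash
cat > m.py <<'E'
from h import *
I=np.mean([manip.grab_frame('top').astype(np.float32) for _ in range(4)],0).astype(np.uint8)
hsv=cv2.cvtColor(I,cv2.COLOR_BGR2HSV); g=I.max(2)
def blob(mask,box):
    m=np.zeros(mask.shape,np.uint8); x0,y0,x1,y1=box; m[y0:y1,x0:x1]=mask[y0:y1,x0:x1]*255
    n,l,s,c=cv2.connectedComponentsWithStats(m); i=1+s[1:,4].argmax(); return (l==i).astype(np.uint8),c[i],s[i]
H,S,V=cv2.split(hsv)
bg=np.median(I[200:235,330:345].reshape(-1,3),0); diff=np.abs(I.astype(int)-bg).sum(2); print('bg',bg)
def rep(n,mask,box,z):
    m,c,s=blob(mask,box); ct=max(cv2.findContours(m,0,1)[0],key=cv2.contourArea)
    print(n,'cent',c.round(1),'bbox',s,'P',plane('top',[c],z)[0].round(4)); return m,ct
def wrect(n,ct,z):
    P=plane('top',ct.reshape(-1,2),z)[:,:2]; r=cv2.minAreaRect((P*1000).astype(np.float32)); print(n,'rect mm',np.round(r[0],1),np.round(r[1],1),round(r[2],2)); return r
m,c=rep('beaker',diff>70,(250,195,290,240),.033); wrect('beaker',c,.033)
rep('sb cap',(V<70)&(S<120),(300,195,328,222),.086); m,c=rep('sb sil',(diff>120),(295,190,330,225),.043)
rep('vial red',(S>100)&((H<12)|(H>168))&(V>80),(345,203,365,222),.040)
m,c=rep('timer',(H>8)&(H<40)&(V>110)&(S>10),(382,203,416,236),.028); wrect('timer',c,.028)
m,c=rep('timer2',diff>50,(382,203,416,236),.028); wrect('timer2',c,.02)
rep('lb cap',(H>100)&(H<130)&(S>130),(425,205,455,235),.100)
m,c=rep('rack',(H<20)&(S>120),(465,190,500,240),.041); wrect('rack',c,.041)
for n,b in(('short',(310,236,390,290)),('long',(398,240,510,298))):
    m,c=rep(n,V<60,b,.034); m=cv2.morphologyEx(m,cv2.MORPH_OPEN,np.ones((5,5))); c=max(cv2.findContours(m,0,1)[0],key=cv2.contourArea); wrect(n,c,.034)
E
python3 m.py
```

```text
bg [175. 167. 150.]
beaker cent [266.6 210.5] bbox [260 205  18  16 109] P [0.5822 0.3863 0.033 ]
beaker rect mm [579.6 385.3] [35.  51.8] 23.46
sb cap cent [311.7 206. ] bbox [306 201  13  11 104] P [0.5899 0.2594 0.086 ]
sb sil cent [311.8 208.8] bbox [304 200  16  18 241] P [0.5889 0.2588 0.043 ]
vial red cent [354.7 212. ] bbox [353 210   5   5  22] P [0.5837 0.1381 0.04  ]
timer cent [397.8 219.1] bbox [386 208  25  24 392] P [0.5688 0.0142 0.028 ]
timer rect mm [568.2  13.9] [62.3 57.2] 76.76
timer2 cent [397.2 219.2] bbox [385 207  26  26 447] P [0.5683 0.016  0.028 ]
timer2 rect mm [568.2  14.9] [64.7 60. ] 76.4
lb cap cent [443.4 218.2] bbox [438 212  12  13 124] P [ 0.5648 -0.1012  0.1   ]
rack cent [480.2 216.5] bbox [470 195  23  43 704] P [ 0.5816 -0.222   0.041 ]
rack rect mm [ 583.8 -224.7] [ 64.7 119.2] 87.87
short cent [345.9 263.2] bbox [ 316  243   65   41 1967] P [0.4392 0.1595 0.034 ]
short rect mm [439.6 153.7] [104.1 178.1] 4.56
long cent [457.9 270.5] bbox [ 404  250   98   43 2104] P [ 0.4265 -0.159   0.034 ]
long rect mm [ 425.  -145.5] [104.7 277.7] 4.76
```

```bash
cat > ov.py <<'E'
from h import *
O=dict(beaker=(.575,.379),sb=(.589,.259),vial=(.5837,.1381),timer=(.5685,.0145),lb=(.5648,-.1015))
T=dict(short=(.4395,.1537,.080),long=(.425,-.1455,.083))
def tp(t,x,y):
    X,Y,a=T[t]; return X+x*np.cos(a)-y*np.sin(a),Y+x*np.sin(a)+y*np.cos(a)
def ov(n,I,box,f,out,objs=True):
    x0,y0,x1,y1=box; A=cv2.resize(I[y0:y1,x0:x1],None,fx=f,fy=f,interpolation=cv2.INTER_CUBIC)
    def L(P,col): cv2.polylines(A,[np.round((proj(n,P)+.5-[x0,y0])*f-.5).astype(int)],True,col,1)
    th=np.linspace(0,6.283,40)[:-1]
    def C(c,r,z,col): L(np.c_[c[0]+r*np.cos(th),c[1]+r*np.sin(th),0*th+z],col)
    def Rr(c,a,w,h,z,col):
        q=np.array([[1,1],[1,-1],[-1,-1],[-1,1]])*[w/2,h/2]; R=np.array([[np.cos(a),-np.sin(a)],[np.sin(a),np.cos(a)]]); p=q@R.T+c[:2]; L(np.c_[p,[z]*4],col)
    G,B=(0,255,0),(255,0,255)
    for t,h,ps in(('short',.19,[(-.045,.028,.008),(.045,.012,.014)]),('long',.29,[(-.09,.033,.008),(.005,.031,.008)])):
        Rr(T[t],T[t][2],.116,h,.034,G)
        for y,r,z in ps: C(tp(t,0,y),r,z,G); C(tp(t,0,y),r,.034,B)
    Rr(tp('long',0,.095),T['long'][2],.070,.074,.034,B)
    if objs:
        C(O['beaker'],.026,.066,G);C(O['beaker'],.026,0,B);C(O['sb'],.023,0,B);C(O['sb'],.023,.05,G);C(O['vial'],.0085,.045,G);C(O['vial'],.0085,0,B)
        C(O['lb'],.028,0,B);C(O['lb'],.028,.06,G);Rr(O['timer'],-.23,.059,.064,.028,G)
    cv2.imwrite(out,A)
if __name__=='__main__':
    ov('top',manip.grab_frame('top'),(250,190,510,300),3,'pics/o1.png')
    I=manip.grab_frame('scene'); ov('scene',I,(240,120,420,285),3.6,'pics/o2.png')
    hsv=cv2.cvtColor(I,cv2.COLOR_BGR2HSV);H,S,V=cv2.split(hsv)
    for nm,m,b,z,o in(('vial',(S>120)&((H<12)|(H>168)),(300,180,325,200),.04,'vial'),('lb',(H>100)&(H<130)&(S>130),(345,125,370,145),.1,'lb'),('sb',(V<75)&(S<140),(278,200,300,220),.08,'sb')):
        x0,y0,x1,y1=b; ys,xs=np.nonzero(m[y0:y1,x0:x1]); p=(xs.mean()+x0,ys.mean()+y0); print(nm,len(xs),np.round(p,1),plane('scene',[p],z)[0].round(4),'proj',proj('scene',[(*O[o],z)]).round(1))
E
python3 ov.py
```

```text
vial 17 [310.6 193.1] [0.5851 0.1365 0.04  ] proj [[310.7 193.6]]
lb 93 [355.6 134.4] [ 0.5648 -0.1001  0.1   ] proj [[355.8 134.1]]
sb 87 [286.6 210.1] [0.5883 0.262  0.08  ] proj [[286.9 209.3]]
```

View pics/o1.png

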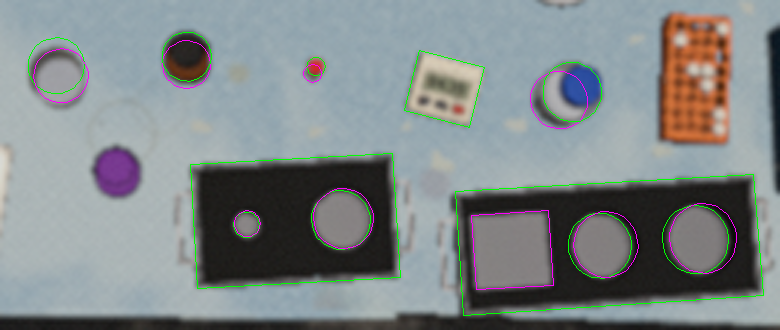

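View pics/o2.png

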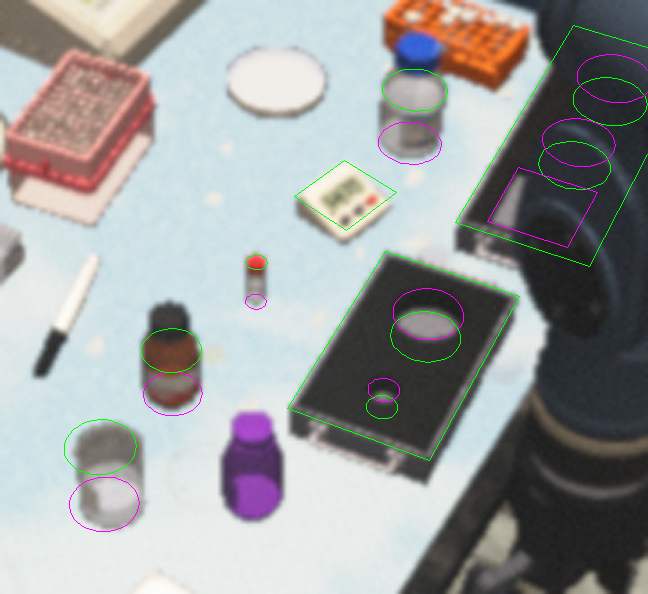

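```bash
cat > p.py <<'E'
from h import *
from scipy.spatial.transform import Rotation as Ro
T=dict(short=(.4395,.1537,.080),long=(.425,-.1455,.083))
def tp(t,y):
    X,Y,a=T[t]; return X-y*np.sin(a),Y+y*np.cos(a)
def cur():
    s=manip.read_state(); q=s['eef_rot']; R=Ro.from_quat([q[1],q[2],q[3],q[0]]).as_matrix()
    return s,R,np.arctan2(R[1,1],R[0,1])
def plan(x,y,z,psi,n,g):
    s,R,p0=cur(); d=np.array([x,y,z])-s['position']; dp=(psi-p0+np.pi/2)%np.pi-np.pi/2
    print('t',round(s['clock'],2),'pos',s['position'].round(4),'psi',round(p0,3),'tilt',np.round(R[:2,2],4),'gap',round(s['finger_gap'],3),'q6',round(s['joints'][5],2),'d',d.round(4))
    out=[]
    for k in range(n):
        a=p0+dp*k/n; ty=np.array([np.cos(a),np.sin(a),0]); tx=np.array([-ty[1],ty[0],0])
        sh=d/n; out.append([round(v,4) for v in(sh@tx/.5,sh@ty/.5,-sh[2]/.5,0,0,-dp/n/(2*np.pi),g)])
    print(str([out]).replace(' ','') if n else '')
E
python3 - <<'E'
from p import *
print(plane('scene',[(270.3,251.7)],.033),plane('top',[(269,215)],.033), cur()[1].round(3))
for t,y in(('long',.005),('long',.095),('long',-.09),('short',-.045),('short',.045)): print(t,y,np.round(tp(t,y),4))
plan(.570,.379,.20,np.pi/2,8,0)
E
```

```text
[[0.56965937 0.37580031 0.033     ]] [[0.56961309 0.37894893 0.033     ]] [[-0.931  0.366 -0.   ]
 [ 0.366  0.931 -0.   ]
 [ 0.    -0.    -1.   ]]
long 0.005 [ 0.4246 -0.1405]
long 0.095 [ 0.4171 -0.0508]
long -0.09 [ 0.4325 -0.2352]
short -0.045 [0.4431 0.1088]
short 0.045 [0.4359 0.1986]
t 0.4 pos [0.1922 0.4885 0.2311] psi 1.196 tilt [-0.0002 -0.0003] gap 0.999 q6 1.44 d [ 0.3778 -0.1095 -0.0311]
[[[np.float64(-0.0979),np.float64(0.0091),np.float64(0.0078),0,0,np.float64(-0.0075),0],[np.float64(-0.0982),np.float64(0.0045),np.float64(0.0078),0,0,np.float64(-0.0075),0],[np.float64(-0.0983),np.float64(-0.0001),np.float64(0.0078),0,0,np.float64(-0.0075),0],[np.float64(-0.0982),np.float64(-0.0047),np.float64(0.0078),0,0,np.float64(-0.0075),0],[np.float64(-0.0979),np.float64(-0.0093),np.float64(0.0078),0,0,np.float64(-0.0075),0],[np.float64(-0.0974),np.float64(-0.0139),np.float64(0.0078),0,0,np.float64(-0.0075),0],[np.float64(-0.0966),np.float64(-0.0184),np.float64(0.0078),0,0,np.float64(-0.0075),0],[np.float64(-0.0956),np.float64(-0.0229),np.float64(0.0078),0,0,np.float64(-0.0075),0]]]
```

Call:
{"fn": "arm_command", "kwargs": {"deltas": [[[-0.098,0.009,0.008,0,0,-0.0075,0],[-0.098,0.0045,0.008,0,0,-0.0075,0],[-0.098,0,0.008,0,0,-0.0075,0],[-0.098,-0.0045,0.008,0,0,-0.0075,0],[-0.098,-0.009,0.008,0,0,-0.0075,0],[-0.097,-0.014,0.008,0,0,-0.0075,0],[-0.097,-0.018,0.008,0,0,-0.0075,0],[-0.096,-0.023,0.008,0,0,-0.0075,0]]]}}

```text
clock: 1.4
position: [0.5716, 0.3793, 0.1991]
eef_rot: [0.0, -0.002, 1.0, 0.0]
contact_force: [1.3, 1.1, -0.4]
finger_gap: 0.998
grip_force: 0.0
```

Call:
{"fn": "arm_command", "kwargs": {"deltas": [[[0.003,-0.002,0.08,0,0,0,0],[0,0,0.08,0,0,0,0],[0,0,0.08,0,0,0,0],[0,0,0.07,0,0,0,0],[0,0,0.034,0,0,0,0],[0,0,0,0,0,0,1],[0,0,0,0,0,0,1],[0,0,0,0,0,0,1]]]}}

```text
clock: 2.4
position: [0.5702, 0.3797, 0.0299]
eef_rot: [0.002, -0.001, 1.0, 0.001]
contact_force: [-0.1, -0.1, -0.7]
finger_gap: 0.584
grip_force: 62.1
```

Call:
{"fn": "arm_command", "kwargs": {"deltas": [[[0,0,-0.02,0,0,0,1],[0,0,-0.06,0,0,0,1],[0,0,-0.07,0,0,0,1],[0,0,-0.06,0,0,0,1],[0,0,0,0,0,0,1]]]}}

```text
clock: 3.02
position: [0.571, 0.3802, 0.1376]
eef_rot: [0.004, -0.001, 1.0, 0.002]
contact_force: [-0.1, -0.3, -0.5]
finger_gap: 0.586
grip_force: 62.3
```

Run:
```python
from p import *
plan(.4246,-.1405,.13,np.pi/2,0,1); print(cur()[0]['contact_force'],cur()[0]['grip_force'])
```

```text
t 3.02 pos [0.571  0.3802 0.1376] psi 1.573 tilt [0.008  0.0043] gap 0.586 q6 0.49 d [-0.1464 -0.5207 -0.0076]

[-0.10094036 -0.27122872 -0.46568202] 62.26128447277006
```

Call:
{"fn": "arm_command", "kwargs": {"deltas": [[[0.02,-0.06,0,0,0,0,1],[0.028,-0.1,0,0,0,0,1],[0.028,-0.1,0,0,0,0,1],[0.028,-0.1,0,0,0,0,1],[0.028,-0.1,0,0,0,0,1],[0.028,-0.1,0,0,0,0,1],[0.028,-0.1,0,0,0,0,1],[0.028,-0.1,0,0,0,0,1]]]}}

```text
clock: 4.03
position: [0.4599, -0.0028, 0.1308]
eef_rot: [-0.001, -0.001, 1.0, 0.0]
contact_force: [0.3, -0.7, -1.3]
finger_gap: 0.586
grip_force: 62.3
```

Call:
{"fn": "arm_command", "kwargs": {"deltas": [[[0.028,-0.1,0,0,0,0,1],[0.028,-0.1,0,0,0,0,1],[0.02,-0.081,0,0,0,0,1],[0,0,0.06,0,0,0,1],[0,0,0,0,0,0,1],[0,0,0,0,0,0,1]]]}}

```text
clock: 4.78
position: [0.4234, -0.1414, 0.1021]
eef_rot: [-0.0, -0.001, 1.0, 0.0]
contact_force: [-0.3, 0.6, -0.0]
finger_gap: 0.588
grip_force: 62.4
```

Run:
```python
from p import *
from ov import ov
plan(.4246,-.1405,.13,np.pi/2,1,1)
ov('top',manip.grab_frame('top'),(250,190,510,300),3,'pics/o3.png',False)
```

```text
t 4.78 pos [ 0.4234 -0.1414  0.1021] psi 1.574 tilt [-0.001   0.0006] gap 0.588 q6 -0.48 d [0.0012 0.0009 0.0279]
[[[np.float64(-0.0024),np.float64(0.0019),np.float64(-0.0559),0,0,np.float64(0.0005),1]]]
```

View pics/o3.png

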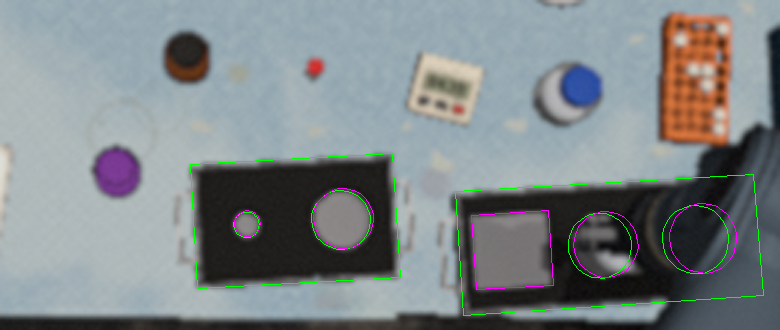

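Call:
{"fn": "arm_command", "kwargs": {"deltas": [[[-0.0024,0.002,0.04,0,0,0,1],[0,0,0.04,0,0,0,1],[0,0,0.03,0,0,0,1],[0,0,0.01,0,0,0,1],[0,0,0,0,0,0,1]]]}}

```text
clock: 5.45
position: [0.4251, -0.1409, 0.0425]
eef_rot: [0.0, -0.001, 1.0, -0.0]
contact_force: [0.4, -0.7, -0.5]
finger_gap: 0.589
grip_force: 62.4
```

Call:
{"fn": "arm_command", "kwargs": {"deltas": [[[0,0,0.006,0,0,0,1],[0,0,0.003,0,0,0,1],[0,0,0,0,0,0,1]]]}}

```text
clock: 5.82
position: [0.425, -0.1411, 0.038]
eef_rot: [0.0, -0.001, 1.0, -0.0]
contact_force: [0.4, 0.5, -0.5]
finger_gap: 0.585
grip_force: 62.4
```

Call:
{"fn": "arm_command", "kwargs": {"deltas": [[[0,0,0.002,0,0,0,1],[0,0,0,0,0,0,0.3],[0,0,0,0,0,0,0.15],[0,0,0,0,0,0,0.1],[0,0,-0.03,0,0,0,0],[0,0,-0.08,0,0,0,0],[0,0,-0.1,0,0,0,0],[0,0,-0.1,0,0,0,0]]]}}

```text
clock: 6.82
position: [0.4249, -0.141, 0.1943]
eef_rot: [0.001, -0.001, 1.0, -0.0]
contact_force: [0.5, -0.4, -0.6]
finger_gap: 1.0
grip_force: 0.0
```

Run:
```python
from p import *
plan(.5685,.0145,.12,np.pi/2-.23,6,0)
```

```text
t 6.83 pos [ 0.4249 -0.141   0.1943] psi 1.573 tilt [ 0.0011 -0.0005] gap 1.0 q6 -0.47 d [ 0.1436  0.1555 -0.0743]
[[[np.float64(-0.048),np.float64(0.0517),np.float64(0.0248),0,0,np.float64(0.0062),0],[np.float64(-0.0459),np.float64(0.0535),np.float64(0.0248),0,0,np.float64(0.0062),0],[np.float64(-0.0438),np.float64(0.0553),np.float64(0.0248),0,0,np.float64(0.0062),0],[np.float64(-0.0417),np.float64(0.0569),np.float64(0.0248),0,0,np.float64(0.0062),0],[np.float64(-0.0394),np.float64(0.0585),np.float64(0.0248),0,0,np.float64(0.0062),0],[np.float64(-0.0371),np.float64(0.06),np.float64(0.0248),0,0,np.float64(0.0062),0]]]
```

Call:
{"fn": "arm_command", "kwargs": {"deltas": [[[-0.048,0.052,0.025,0,0,0.006,0],[-0.046,0.0535,0.025,0,0,0.006,0],[-0.044,0.055,0.025,0,0,0.006,0],[-0.042,0.057,0.025,0,0,0.006,0],[-0.039,0.058,0.025,0,0,0.006,0],[-0.037,0.06,0.025,0,0,0.006,0],[0,0,0,0,0,0,0]]]}}

```text
clock: 7.7
position: [0.5685, 0.0164, 0.1161]
eef_rot: [-0.001, 0.11, 0.994, 0.0]
contact_force: [-0.1, 0.4, 0.2]
finger_gap: 0.997
grip_force: 0.0
```

Run:
```python
from p import *
plan(.5685,.0145,.010,np.pi/2-.23,1,0)
ls=manip.grab_frame('scene'); from ov import ov
ov('scene',ls,(240,120,440,280),3.6,'pics/o4.png',False)
```

```text
t 7.7 pos [0.5685 0.0164 0.1161] psi 1.35 tilt [-0.0013  0.0005] gap 0.997 q6 0.13 d [-0.     -0.0019 -0.1061]
[[[np.float64(-0.0008),np.float64(-0.0036),np.float64(0.2123),0,0,np.float64(0.0014),0]]]
```

View pics/o4.png

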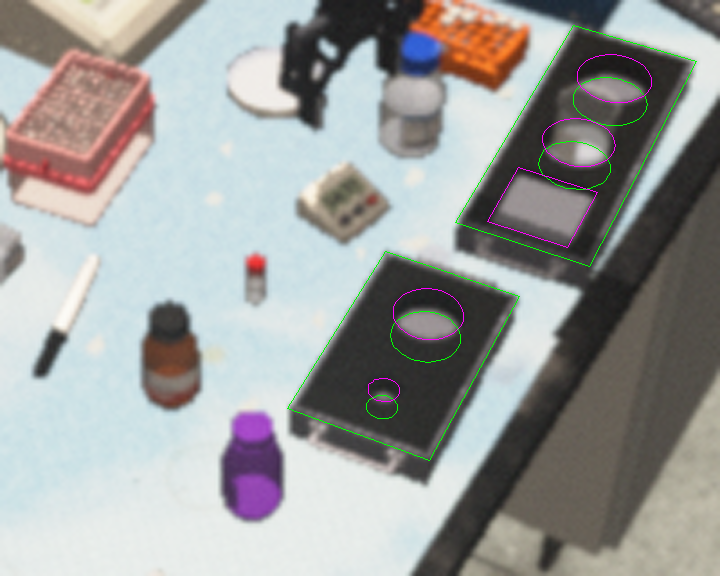

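Call:
{"fn": "arm_command", "kwargs": {"deltas": [[[-0.001,-0.0035,0.07,0,0,0.0015,0],[0,0,0.07,0,0,0,0],[0,0,0.05,0,0,0,0],[0,0,0.022,0,0,0,0],[0,0,0,0,0,0,0],[0,0,0,0,0,0,1],[0,0,0,0,0,0,1],[0,0,0,0,0,0,1]]]}}

```text
clock: 8.75
position: [0.5702, 0.0126, 0.0133]
eef_rot: [0.002, 0.116, 0.993, -0.0]
contact_force: [-0.0, -0.4, 6.1]
finger_gap: 0.731
grip_force: 67.7
```

Call:
{"fn": "arm_command", "kwargs": {"deltas": [[[0,0,-0.02,0,0,0,1],[0,0,-0.06,0,0,0,1],[0,0,-0.07,0,0,0,1],[0,0,-0.03,0,0,0,1],[0,0,0,0,0,0,1]]]}}

```text
clock: 9.38
position: [0.5691, 0.0128, 0.102]
eef_rot: [0.001, 0.116, 0.993, 0.0]
contact_force: [-0.3, -0.5, -0.9]
finger_gap: 0.728
grip_force: 66.9
```

Run:
```python
from p import *
plan(.4171,-.0508,.10,np.pi/2+.083,6,1)
```

```text
t 9.38 pos [0.5691 0.0128 0.102 ] psi 1.337 tilt [ 0.0025 -0.0002] gap 0.728 q6 0.14 d [-0.152  -0.0636 -0.002 ]
[[[np.float64(0.0444),np.float64(-0.0323),np.float64(0.0007),0,0,np.float64(-0.0084),1],[np.float64(0.046),np.float64(-0.03),np.float64(0.0007),0,0,np.float64(-0.0084),1],[np.float64(0.0476),np.float64(-0.0275),np.float64(0.0007),0,0,np.float64(-0.0084),1],[np.float64(0.0489),np.float64(-0.0249),np.float64(0.0007),0,0,np.float64(-0.0084),1],[np.float64(0.0502),np.float64(-0.0223),np.float64(0.0007),0,0,np.float64(-0.0084),1],[np.float64(0.0513),np.float64(-0.0197),np.float64(0.0007),0,0,np.float64(-0.0084),1]]]
```

Call:
{"fn": "arm_command", "kwargs": {"deltas": [[[0.044,-0.032,0,0,0,-0.0084,1],[0.046,-0.03,0,0,0,-0.0084,1],[0.047,-0.0275,0,0,0,-0.0084,1],[0.0485,-0.025,0,0,0,-0.0084,1],[0.05,-0.022,0,0,0,-0.0084,1],[0.05,-0.02,0.002,0,0,-0.0084,1],[0,0,0,0,0,0,1],[0,0,0,0,0,0,1]]]}}

```text
clock: 10.38
position: [0.4175, -0.0505, 0.0988]
eef_rot: [-0.0, -0.041, 0.999, 0.0]
contact_force: [0.6, -0.7, -0.8]
finger_gap: 0.724
grip_force: 66.9
```

Run:
```python
from p import *
plan(.418,-.0508,.042,np.pi/2+.083,1,1)
```

```text
t 10.38 pos [ 0.4175 -0.0505  0.0988] psi 1.653 tilt [-0.0009  0.0006] gap 0.724 q6 -0.36 d [ 0.0005 -0.0003 -0.0568]
[[[np.float64(-0.0009),np.float64(-0.0007),np.float64(0.1136),0,0,np.float64(-0.0001),1]]]
```

Call:
{"fn": "arm_command", "kwargs": {"deltas": [[[0,0,0.04,0,0,0,1],[0,0,0.04,0,0,0,1],[0,0,0.022,0,0,0,1],[0,0,0.012,0,0,0,1],[0,0,0,0,0,0,1],[0,0,0.006,0,0,0,1],[0,0,0,0,0,0,1]]]}}

```text
clock: 11.25
position: [0.4179, -0.0508, 0.0402]
eef_rot: [0.0, -0.042, 0.999, -0.0]
contact_force: [0.6, -0.1, -0.2]
finger_gap: 0.729
grip_force: 66.9
```

Free so far (timer bottom about 3 mm above its floor). Lower the rest, release slightly, lift.

Call:
{"fn": "arm_command", "kwargs": {"deltas": [[[0,0,0.004,0,0,0,1],[0,0,0.002,0,0,0,1],[0,0,0,0,0,0,1],[0,0,0,0,0,0,0.18],[0,0,0,0,0,0,0.12],[0,0,0,0,0,0,0.1],[0,0,-0.03,0,0,0,0.1],[0,0,-0.08,0,0,0,0.1]]]}}

```text
clock: 12.25
position: [0.4158, -0.0502, 0.091]
eef_rot: [-0.002, -0.042, 0.999, 0.001]
contact_force: [0.4, 0.2, -0.1]
finger_gap: 0.898
grip_force: 0.0
```

Call:
{"fn": "arm_command", "kwargs": {"deltas": [[[0,0,-0.1,0,0,0,0.3],[0,0,-0.1,0,0,0,0.3]]]}}

```text
clock: 12.5
position: [0.4176, -0.0507, 0.1943]
eef_rot: [0.001, -0.042, 0.999, -0.0]
contact_force: [0.6, -1.8, -0.0]
finger_gap: 0.702
grip_force: 0.0
```

Run:
```python
from p import *
plan(.5648,-.101,.19,np.pi/2,5,.2)
```

```text
t 12.5 pos [ 0.4176 -0.0507  0.1943] psi 1.654 tilt [ 0.0012 -0.0003] gap 0.702 q6 -0.36 d [ 0.1472 -0.0503 -0.0043]
[[[np.float64(-0.057),np.float64(-0.0249),np.float64(0.0017),0,0,np.float64(0.0027),0.2],[np.float64(-0.0574),np.float64(-0.024),np.float64(0.0017),0,0,np.float64(0.0027),0.2],[np.float64(-0.0578),np.float64(-0.023),np.float64(0.0017),0,0,np.float64(0.0027),0.2],[np.float64(-0.0582),np.float64(-0.0221),np.float64(0.0017),0,0,np.float64(0.0027),0.2],[np.float64(-0.0585),np.float64(-0.0211),np.float64(0.0017),0,0,np.float64(0.0027),0.2]]]
```

Call:
{"fn": "arm_command", "kwargs": {"deltas": [[[-0.057,-0.025,0.002,0,0,0.0027,0.2],[-0.057,-0.024,0.002,0,0,0.0027,0.2],[-0.058,-0.023,0.002,0,0,0.0027,0.2],[-0.058,-0.022,0.002,0,0,0.0027,0.2],[-0.058,-0.021,0,0,0,0.0027,0.2],[0,0,0.05,0,0,0,0.2],[0,0,0.05,0,0,0,0.2],[0,0,0,0,0,0,0.2]]]}}

```text
clock: 13.5
position: [0.5629, -0.1006, 0.136]
eef_rot: [-0.002, 0.001, 1.0, 0.001]
contact_force: [-0.1, 1.0, 0.2]
finger_gap: 0.799
grip_force: 0.0
```

Run:
```python
from p import *
from ov import ov
plan(.5648,-.101,.083,np.pi/2,1,.2)
ov('scene',manip.grab_frame('scene'),(320,90,440,190),6,'pics/o5.png',False)
```

```text
t 13.5 pos [ 0.5629 -0.1006  0.136 ] psi 1.569 tilt [-0.0044  0.0013] gap 0.799 q6 -0.29 d [ 0.0019 -0.0004 -0.053 ]
[[[np.float64(-0.0039),np.float64(-0.0007),np.float64(0.1061),0,0,np.float64(-0.0003),0.2]]]
```

View pics/o5.png

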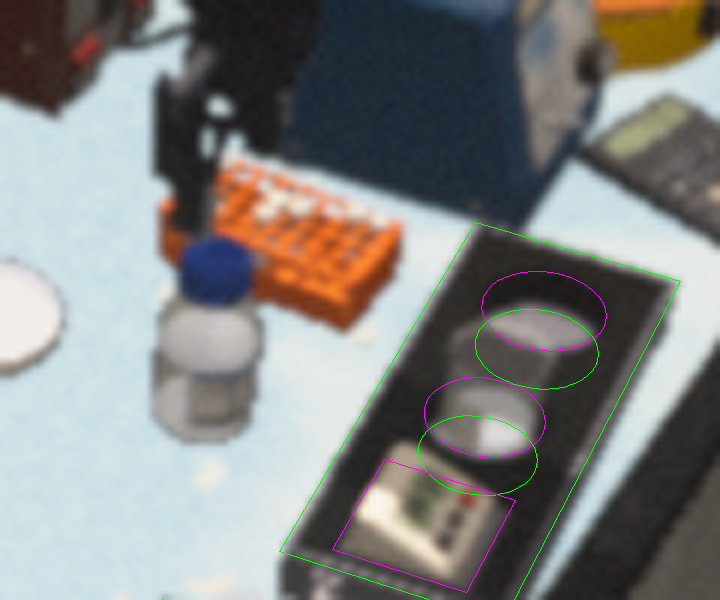

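Run:
```python
from p import *
c=np.array([.565,-.101]); o,_=rays('scene',[(0,0)]); u=(o[:2]-c)/np.linalg.norm(o[:2]-c)
for r in(.015,.0165,.018): print(r,'rear top',proj('scene',[(*(c-r*u),.105)])[0].round(1),[ (z,proj('scene',[(*(c+r*u),z)])[0,1].round(1)) for z in(.105,.09,.085,.08,.075,.07)])
```

```text
0.015 rear top [356.1 129.8] [(0.105, np.float64(136.0)), (0.09, np.float64(140.0)), (0.085, np.float64(141.2)), (0.08, np.float64(142.5)), (0.075, np.float64(143.8)), (0.07, np.float64(145.1))]
0.0165 rear top [356.1 129.5] [(0.105, np.float64(136.3)), (0.09, np.float64(140.3)), (0.085, np.float64(141.6)), (0.08, np.float64(142.9)), (0.075, np.float64(144.1)), (0.07, np.float64(145.4))]
0.018 rear top [356.1 129.2] [(0.105, np.float64(136.6)), (0.09, np.float64(140.6)), (0.085, np.float64(141.9)), (0.08, np.float64(143.2)), (0.075, np.float64(144.5)), (0.07, np.float64(145.7))]
```

Call:
{"fn": "arm_command", "kwargs": {"deltas": [[[-0.004,-0.001,0.04,0,0,0,0.2],[0,0,0.04,0,0,0,0.2],[0,0,0.022,0,0,0,0.2],[0,0,0,0,0,0,0.2],[0,0,0,0,0,0,1],[0,0,0,0,0,0,1],[0,0,0,0,0,0,1],[0,0,0,0,0,0,1]]]}}

```text
clock: 14.55
position: [0.5676, -0.1018, 0.0886]
eef_rot: [0.002, 0.001, 1.0, -0.0]
contact_force: [0.2, 1.0, 5.6]
finger_gap: 0.414
grip_force: 60.7
```

Call:
{"fn": "arm_command", "kwargs": {"deltas": [[[0,0,-0.01,0,0,0,1],[0,0,-0.03,0,0,0,1],[0,0,-0.05,0,0,0,1],[0,0,-0.05,0,0,0,1],[0,0,-0.03,0,0,0,1],[0,0,0,0,0,0,1],[0,0,0,0,0,0,1]]]}}

```text
clock: 15.42
position: [0.5658, -0.1014, 0.1706]
eef_rot: [-0.001, 0.001, 1.0, 0.0]
contact_force: [-0.6, -0.3, -3.3]
finger_gap: 0.418
grip_force: 60.2
```

Run:
```python
from p import *
from ov import ov
plan(.434,-.2352,.175,np.pi/2,6,1); print(cur()[0]['contact_force'],cur()[0]['wrist_torque'])
ov('scene',manip.grab_frame('scene'),(320,90,440,190),6,'pics/o6.png',False)
```

```text
t 15.43 pos [ 0.5658 -0.1014  0.1706] psi 1.569 tilt [-0.002   0.0006] gap 0.418 q6 -0.29 d [-0.1318 -0.1338  0.0044]
[[[np.float64(0.0438),np.float64(-0.0447),np.float64(-0.0015),0,0,np.float64(-0.0),1],[np.float64(0.0439),np.float64(-0.0446),np.float64(-0.0015),0,0,np.float64(-0.0),1],[np.float64(0.0439),np.float64(-0.0446),np.float64(-0.0015),0,0,np.float64(-0.0),1],[np.float64(0.0439),np.float64(-0.0446),np.float64(-0.0015),0,0,np.float64(-0.0),1],[np.float64(0.0439),np.float64(-0.0446),np.float64(-0.0015),0,0,np.float64(-0.0),1],[np.float64(0.0439),np.float64(-0.0446),np.float64(-0.0015),0,0,np.float64(-0.0),1]]]
[-0.61202864 -0.31538219 -3.32252555] [0.00427107 0.0087709  0.02015063]
```

View pics/o6.png

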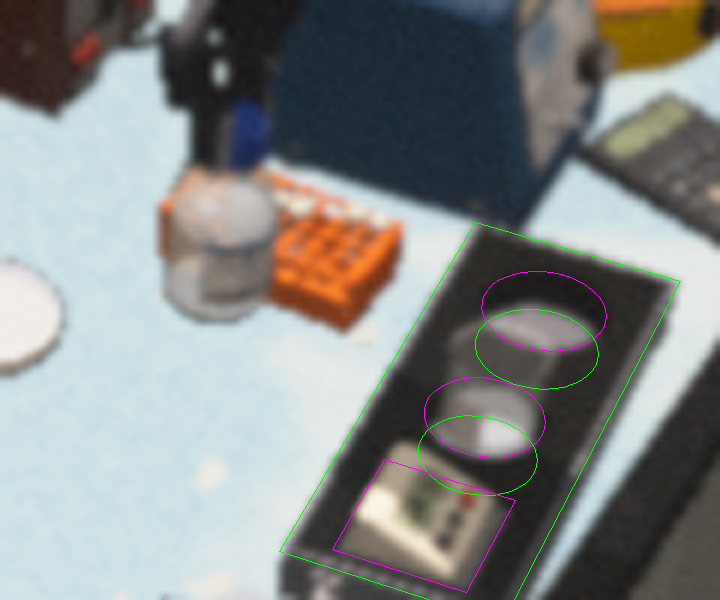

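Call:
{"fn": "arm_command", "kwargs": {"deltas": [[[0.03,-0.03,0,0,0,0,1],[0.045,-0.045,0,0,0,0,1],[0.05,-0.05,0,0,0,0,1],[0.05,-0.05,0,0,0,0,1],[0.05,-0.053,0,0,0,0,1],[0.039,-0.04,0,0,0,0,1],[0,0,0,0,0,0,1],[0,0,0,0,0,0,1]]]}}

```text
clock: 16.48
position: [0.4336, -0.2353, 0.1714]
eef_rot: [-0.0, 0.001, 1.0, 0.0]
contact_force: [-0.2, -0.5, -3.3]
finger_gap: 0.414
grip_force: 60.4
```

Run:
```python
from p import *
plan(.434,-.2352,.105,np.pi/2,1,1)
```

```text
t 16.48 pos [ 0.4336 -0.2353  0.1714] psi 1.568 tilt [-0.0005  0.0008] gap 0.414 q6 -0.63 d [ 0.0004  0.0001 -0.0664]
[[[np.float64(-0.0009),np.float64(0.0002),np.float64(0.1327),0,0,np.float64(-0.0004),1]]]
```

Call:
{"fn": "arm_command", "kwargs": {"deltas": [[[0,0,0.04,0,0,0,1],[0,0,0.04,0,0,0,1],[0,0,0.025,0,0,0,1],[0,0,0.02,0,0,0,1],[0,0,0.008,0,0,0,1],[0,0,0.004,0,0,0,1],[0,0,0.002,0,0,0,1],[0,0,0,0,0,0,1]]]}}

```text
clock: 17.48
position: [0.4344, -0.2356, 0.1028]
eef_rot: [0.0, 0.001, 1.0, -0.0]
contact_force: [0.5, 0.3, -3.3]
finger_gap: 0.415
grip_force: 60.5
```

Call:
{"fn": "arm_command", "kwargs": {"deltas": [[[0,0,0.004,0,0,0,1],[0,0,0.004,0,0,0,1],[0,0,0.003,0,0,0,1],[0,0,0,0,0,0,1],[0,0,0,0,0,0,1]]]}}

```text
clock: 18.1
position: [0.4341, -0.2353, 0.0967]
eef_rot: [-0.0, 0.001, 1.0, 0.0]
contact_force: [-0.8, 0.6, -2.5]
finger_gap: 0.417
grip_force: 60.6
```

Contact begins (−2.5 vs −3.3 N). Release and lift.

Call:
{"fn": "arm_command", "kwargs": {"deltas": [[[0,0,0.001,0,0,0,1],[0,0,0,0,0,0,0.45],[0,0,0,0,0,0,0.3],[0,0,0,0,0,0,0.3],[0,0,-0.03,0,0,0,0.3],[0,0,-0.08,0,0,0,0.3],[0,0,-0.09,0,0,0,0.5],[0,0,-0.03,0,0,0,0.5]]]}}

```text
clock: 19.1
position: [0.4357, -0.2365, 0.216]
eef_rot: [0.003, 0.001, 1.0, -0.002]
contact_force: [-0.0, -0.8, -0.3]
finger_gap: 0.5
grip_force: 0.0
```

Run:
```python
from p import *
plan(.5843,.1375,.15,np.pi/2,9,.5)
```

```text
t 19.1 pos [ 0.4357 -0.2365  0.216 ] psi 1.569 tilt [ 0.0059 -0.0043] gap 0.5 q6 -0.63 d [ 0.1486  0.374  -0.066 ]
[[[np.float64(-0.0329),np.float64(0.0832),np.float64(0.0147),0,0,np.float64(-0.0),0.5],[np.float64(-0.0329),np.float64(0.0832),np.float64(0.0147),0,0,np.float64(-0.0),0.5],[np.float64(-0.0329),np.float64(0.0832),np.float64(0.0147),0,0,np.float64(-0.0),0.5],[np.float64(-0.0329),np.float64(0.0832),np.float64(0.0147),0,0,np.float64(-0.0),0.5],[np.float64(-0.0329),np.float64(0.0831),np.float64(0.0147),0,0,np.float64(-0.0),0.5],[np.float64(-0.033),np.float64(0.0831),np.float64(0.0147),0,0,np.float64(-0.0),0.5],[np.float64(-0.033),np.float64(0.0831),np.float64(0.0147),0,0,np.float64(-0.0),0.5],[np.float64(-0.033),np.float64(0.0831),np.float64(0.0147),0,0,np.float64(-0.0),0.5],[np.float64(-0.033),np.float64(0.0831),np.float64(0.0147),0,0,np.float64(-0.0),0.5]]]
```

Call:
{"fn": "arm_command", "kwargs": {"deltas": [[[-0.037,0.0935,0.0165,0,0,0,0.5],[-0.037,0.0935,0.0165,0,0,0,0.5],[-0.037,0.0935,0.0165,0,0,0,0.5],[-0.037,0.0935,0.0165,0,0,0,0.5],[-0.037,0.0935,0.0165,0,0,0,0.5],[-0.037,0.0935,0.0165,0,0,0,0.5],[-0.037,0.0935,0.0165,0,0,0,0.5],[-0.037,0.0935,0.0165,0,0,0,0.5]]]}}

```text
clock: 20.1
position: [0.5829, 0.14, 0.1446]
eef_rot: [-0.0, 0.001, 1.0, -0.0]
contact_force: [0.6, -1.0, 0.2]
finger_gap: 0.5
grip_force: 0.0
```

Call:
{"fn": "arm_command", "kwargs": {"deltas": [[[0,0,0.05,0,0,0,0.5],[0,0,0.05,0,0,0,0.5],[0,0,0,0,0,0,0.5],[0,0,0,0,0,0,0.5]]]}}

```text
clock: 20.6
position: [0.583, 0.1383, 0.096]
eef_rot: [0.0, 0.001, 1.0, 0.0]
contact_force: [-0.5, 0.3, 0.4]
finger_gap: 0.499
grip_force: 0.0
```

Run:
```python
from p import *
from ov import ov
plan(.5843,.1375,.021,np.pi/2,1,.5)
ov('scene',manip.grab_frame('scene'),(280,110,440,230),5,'pics/o7.png',False)
```

```text
t 20.6 pos [0.583  0.1383 0.096 ] psi 1.569 tilt [0.0005 0.    ] gap 0.499 q6 0.12 d [ 0.0013 -0.0008 -0.075 ]
[[[np.float64(-0.0026),np.float64(-0.0016),np.float64(0.1499),0,0,np.float64(-0.0003),0.5]]]
```

View pics/o7.png

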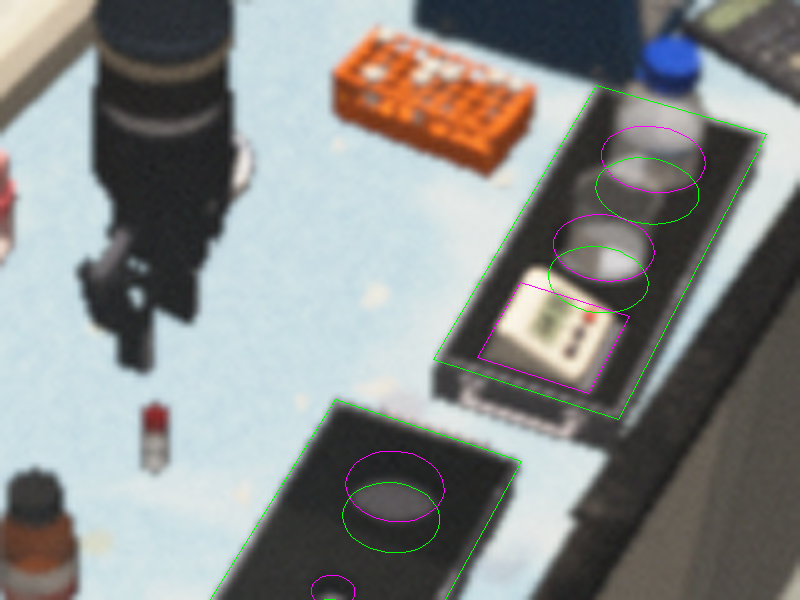

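Call:
{"fn": "arm_command", "kwargs": {"deltas": [[[-0.0025,-0.0015,0.05,0,0,0,0.5],[0,0,0.05,0,0,0,0.5],[0,0,0.035,0,0,0,0.5],[0,0,0.013,0,0,0,0.5],[0,0,0,0,0,0,0.6],[0,0,0,0,0,0,0.7],[0,0,0,0,0,0,1],[0,0,0,0,0,0,1]]]}}

```text
clock: 21.65
position: [0.585, 0.1379, 0.0227]
eef_rot: [0.001, 0.001, 1.0, 0.0]
contact_force: [0.6, -0.4, 2.5]
finger_gap: 0.173
grip_force: 58.5
```

Call:
{"fn": "arm_command", "kwargs": {"deltas": [[[0,0,0,0,0,0,1],[0,0,0,0,0,0,1]]]}}

```text
clock: 21.9
position: [0.585, 0.1379, 0.0226]
eef_rot: [0.001, 0.001, 1.0, 0.0]
contact_force: [0.1, 1.2, 5.4]
finger_gap: 0.174
grip_force: 58.7
```

Call:
{"fn": "arm_command", "kwargs": {"deltas": [[[0,0,-0.01,0,0,0,1],[0,0,-0.05,0,0,0,1],[0,0,-0.06,0,0,0,1],[0,0,-0.03,0,0,0,1],[0.05,0.02,0,0,0,0,1],[0.075,0.031,0,0,0,0,1],[0.075,0.031,0,0,0,0,1],[0.07,0.029,0,0,0,0,1]]]}}

```text
clock: 22.9
position: [0.4472, 0.1935, 0.0954]
eef_rot: [-0.001, 0.001, 1.0, -0.0]
contact_force: [0.4, 0.9, 0.2]
finger_gap: 0.175
grip_force: 58.4
```

Call:
{"fn": "arm_command", "kwargs": {"deltas": [[[0.028,0.01,0,0,0,0,1],[0,0,0,0,0,0,1],[0,0,0,0,0,0,1]]]}}

```text
clock: 23.28
position: [0.4362, 0.198, 0.0963]
eef_rot: [0.0, 0.001, 1.0, -0.0]
contact_force: [0.3, -0.2, -0.3]
finger_gap: 0.173
grip_force: 58.4
```

Run:
```python
from p import *
from ov import ov
plan(.4359,.1986,.055,np.pi/2,1,1)
ov('scene',manip.grab_frame('scene'),(280,170,400,260),6,'pics/o8.png',False)
```

```text
t 23.27 pos [0.4362 0.198  0.0963] psi 1.569 tilt [ 0.001  -0.0002] gap 0.173 q6 0.29 d [-0.0003  0.0006 -0.0413]
[[[np.float64(0.0006),np.float64(0.0011),np.float64(0.0826),0,0,np.float64(-0.0004),1]]]
```

View pics/o8.png

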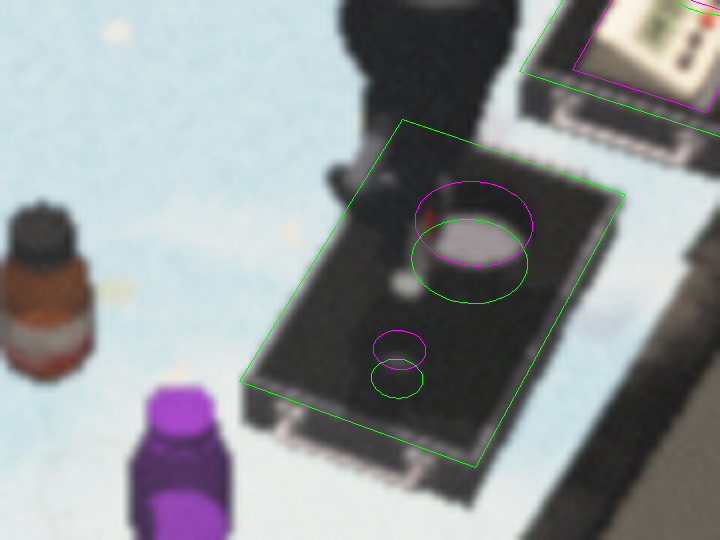

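Run:
```python
from p import *
print(plane('scene',[(280+407/6-.4,170+284/6-.4)],.0757), (proj('scene',[(.4362,.198,.0737)])-[280,170])*6, (proj('scene',[(*tp('short',.045),.034)])-[280,170])*6)
```

```text
[[0.43603059 0.19624642 0.0757    ]] [[402.17885016 286.94379342]] [[396.75044399 346.83515806]]
```

Call:
{"fn": "arm_command", "kwargs": {"deltas": [[[0,0.002,0.03,0,0,0,1],[0,0,0.03,0,0,0,1],[0,0,0.016,0,0,0,1],[0,0,0.008,0,0,0,1],[0,0,0.006,0,0,0,1],[0,0,0.006,0,0,0,1],[0,0,0,0,0,0,1]]]}}

```text
clock: 24.2
position: [0.4351, 0.1994, 0.0484]
eef_rot: [0.0, 0.001, 1.0, 0.0]
contact_force: [-0.6, 0.1, -0.0]
finger_gap: 0.173
grip_force: 58.4
```

Bottom is 8 mm inside the pocket, no contact. Continue to 0.0366.

Call:
{"fn": "arm_command", "kwargs": {"deltas": [[[-0.001,-0.001,0.008,0,0,0,1],[0,0,0.007,0,0,0,1],[0,0,0.005,0,0,0,1],[0,0,0.003,0,0,0,1],[0,0,0,0,0,0,1]]]}}

```text
clock: 24.82
position: [0.4356, 0.1989, 0.0368]
eef_rot: [0.0, 0.001, 1.0, 0.0]
contact_force: [-1.1, -0.3, -1.0]
finger_gap: 0.174
grip_force: 58.4
```

Call:
{"fn": "arm_command", "kwargs": {"deltas": [[[0,0,0,0,0,0,0.75],[0,0,0,0,0,0,0.65],[0,0,0,0,0,0,0.6],[0,0,-0.02,0,0,0,0.6],[0,0,-0.07,0,0,0,0.6],[0,0,-0.09,0,0,0,0.3],[0,0,-0.09,0,0,0,0],[0,0,-0.06,0,0,0,0]]]}}

```text
clock: 25.82
position: [0.4365, 0.1992, 0.2054]
eef_rot: [0.002, 0.001, 1.0, 0.001]
contact_force: [-0.0, 0.7, -0.5]
finger_gap: 0.99
grip_force: 0.0
```

Run:
```python
from p import *
plan(.589,.260,.19,np.pi/2,4,0)
```

```text
t 25.82 pos [0.4365 0.1992 0.2054] psi 1.569 tilt [0.004  0.0012] gap 0.99 q6 0.29 d [ 0.1525  0.0608 -0.0154]
[[[np.float64(-0.0762),np.float64(0.0305),np.float64(0.0077),0,0,np.float64(-0.0001),0],[np.float64(-0.0762),np.float64(0.0305),np.float64(0.0077),0,0,np.float64(-0.0001),0],[np.float64(-0.0762),np.float64(0.0305),np.float64(0.0077),0,0,np.float64(-0.0001),0],[np.float64(-0.0762),np.float64(0.0305),np.float64(0.0077),0,0,np.float64(-0.0001),0]]]
```

Call:
{"fn": "arm_command", "kwargs": {"deltas": [[[-0.076,0.03,0.008,0,0,0,0],[-0.076,0.03,0.008,0,0,0,0],[-0.076,0.03,0.008,0,0,0,0],[-0.076,0.03,0.008,0,0,0,0],[0,0,0.05,0,0,0,0],[0,0,0.05,0,0,0,0],[0,0,0,0,0,0,0],[0,0,0,0,0,0,0]]]}}

```text
clock: 26.82
position: [0.5881, 0.2588, 0.1372]
eef_rot: [0.001, 0.001, 1.0, 0.0]
contact_force: [-0.0, 0.9, 0.1]
finger_gap: 0.998
grip_force: 0.0
```

Run:
```python
from p import *
plan(.589,.260,.024,np.pi/2,1,0)
```

```text
t 26.82 pos [0.5881 0.2588 0.1372] psi 1.569 tilt [0.0015 0.0005] gap 0.998 q6 0.31 d [ 0.0009  0.0012 -0.1132]
[[[np.float64(-0.0019),np.float64(0.0025),np.float64(0.2265),0,0,np.float64(-0.0002),0]]]
```

Call:
{"fn": "arm_command", "kwargs": {"deltas": [[[-0.002,0.0025,0.07,0,0,0,0],[0,0,0.07,0,0,0,0],[0,0,0.055,0,0,0,0],[0,0,0.03,0,0,0,0],[0,0,0,0,0,0,0.2],[0,0,0,0,0,0,1],[0,0,0,0,0,0,1],[0,0,0,0,0,0,1]]]}}

```text
clock: 27.82
position: [0.5906, 0.2605, 0.026]
eef_rot: [0.002, 0.001, 1.0, 0.001]
contact_force: [-0.1, 0.3, 6.1]
finger_gap: 0.512
grip_force: 61.7
```

Call:
{"fn": "arm_command", "kwargs": {"deltas": [[[0,0,0,0,0,0,1]]]}}

```text
clock: 27.95
position: [0.5907, 0.2605, 0.0261]
eef_rot: [0.002, 0.001, 1.0, 0.001]
contact_force: [-0.3, -0.1, 5.9]
finger_gap: 0.51
grip_force: 61.7
```

Call:
{"fn": "arm_command", "kwargs": {"deltas": [[[0,0,-0.01,0,0,0,1],[0,0,-0.05,0,0,0,1],[0,0,-0.07,0,0,0,1],[0,0,-0.06,0,0,0,1],[0.05,-0.05,0,0,0,0,1],[0.07,-0.073,0,0,0,0,1],[0.07,-0.073,0,0,0,0,1],[0.06,-0.065,0,0,0,0,1]]]}}

```text
clock: 28.95
position: [0.4614, 0.1284, 0.1176]
eef_rot: [-0.001, 0.001, 1.0, -0.0]
contact_force: [-0.1, -0.7, -0.8]
finger_gap: 0.511
grip_force: 61.2
```

Call:
{"fn": "arm_command", "kwargs": {"deltas": [[[0.04,-0.042,0,0,0,0,1],[0,0,0,0,0,0,1],[0,0,0,0,0,0,1]]]}}

```text
clock: 29.32
position: [0.4437, 0.1089, 0.1182]
eef_rot: [0.0, 0.001, 1.0, 0.0]
contact_force: [-0.0, -0.1, -1.5]
finger_gap: 0.508
grip_force: 61.3
```

Run:
```python
from p import *
plan(.4445,.1088,.045,np.pi/2,1,1); print(cur()[0]['wrist_torque'])
```

```text
t 29.32 pos [0.4437 0.1089 0.1182] psi 1.569 tilt [0.0003 0.0005] gap 0.508 q6 0.09 d [ 0.0008 -0.0001 -0.0732]
[[[np.float64(-0.0016),np.float64(-0.0001),np.float64(0.1464),0,0,np.float64(-0.0003),1]]]
[ 0.02115664  0.01664853 -0.00883187]
```

Call:
{"fn": "arm_command", "kwargs": {"deltas": [[[-0.001,0,0.05,0,0,0,1],[0,0,0.045,0,0,0,1],[0,0,0.03,0,0,0,1],[0,0,0.02,0,0,0,1],[0,0,0.008,0,0,0,1],[0,0,0.004,0,0,0,1],[0,0,0,0,0,0,1]]]}}

```text
clock: 30.2
position: [0.4444, 0.1086, 0.0403]
eef_rot: [0.001, 0.001, 1.0, 0.0]
contact_force: [0.2, 0.7, -1.8]
finger_gap: 0.511
grip_force: 61.3
```

Call:
{"fn": "arm_command", "kwargs": {"deltas": [[[0,0,0.005,0,0,0,1],[0,0,0.004,0,0,0,1],[0,0,0.002,0,0,0,1],[0,0,0,0,0,0,1]]]}}

```text
clock: 30.7
position: [0.4438, 0.1086, 0.0342]
eef_rot: [-0.0, 0.001, 1.0, -0.0]
contact_force: [0.5, -0.5, -0.8]
finger_gap: 0.508
grip_force: 61.3
```

Call:
{"fn": "arm_command", "kwargs": {"deltas": [[[0,0,0,0,0,0,0.4],[0,0,0,0,0,0,0.3],[0,0,0,0,0,0,0.25],[0,0,-0.02,0,0,0,0.25],[0,0,-0.07,0,0,0,0.25],[0,0,-0.1,0,0,0,0.25],[0,0,-0.1,0,0,0,0.25],[0,0,-0.06,0,0,0,0.25]]]}}

```text
clock: 31.7
position: [0.4451, 0.1087, 0.2134]
eef_rot: [0.003, 0.001, 1.0, 0.0]
contact_force: [0.2, 0.3, -0.2]
finger_gap: 0.751
grip_force: 0.0
```

Call:
{"fn": "arm_command", "kwargs": {"deltas": [[[0,0.08,0,0,0,0,0.25],[0,0.1,0,0,0,0,0.25],[0,0.1,0,0,0,0,0.25],[0,0.1,0,0,0,0,0.25],[0,0.1,0,0,0,0,0.25],[0,0.1,0,0,0,0,0.25],[0,0.06,0,0,0,0,0.25],[0,0,0,0,0,0,0.25]]]}}

```text
clock: 32.7
position: [0.4439, 0.4306, 0.2092]
eef_rot: [-0.0, -0.001, 1.0, 0.0]
contact_force: [0.2, -0.8, -0.1]
finger_gap: 0.748
grip_force: 0.0
```

Run:
```python
from h import *
import ov
t=manip.grab_frame('top'); s=manip.grab_frame('scene')
ov.ov('top',t,(300,190,510,300),3.8,'pics/a.png',False); ov.ov('scene',s,(300,110,440,250),3.3,'pics/b.png',False)
a=cv2.imread('pics/a.png');b=cv2.imread('pics/b.png'); print(a.shape,b.shape)
cv2.imwrite('pics/o9.png',a); cv2.imwrite('pics/o10.png',b)
```

```text
(418, 798, 3) (462, 462, 3)
```

View pics/o9.png

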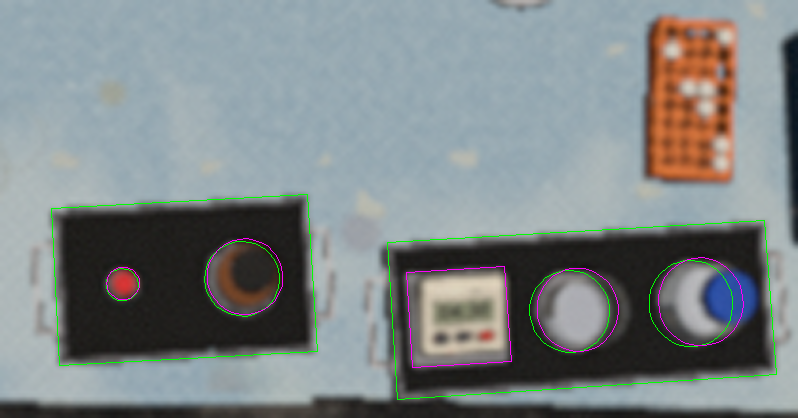

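View pics/o10.png

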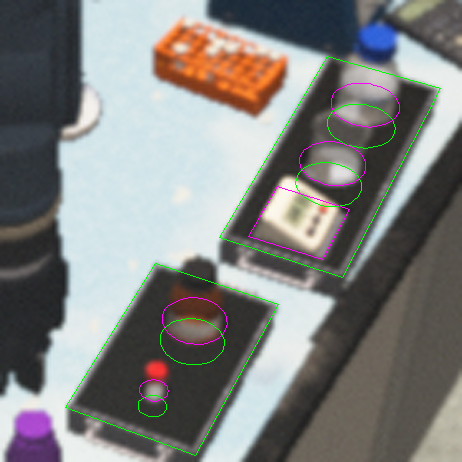

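Run:
```python
from p import *
I=manip.grab_frame('top'); H,S,V=cv2.split(cv2.cvtColor(I,cv2.COLOR_BGR2HSV))
def chk(n,m,b,z,t,y):
    x0,y0,x1,y1=b; mm=m[y0:y1,x0:x1].astype(np.uint8); c=max(cv2.findContours(mm,0,2)[0],key=cv2.contourArea); u=cv2.moments(c)
    p=(x0+u['m10']/u['m00'],y0+u['m01']/u['m00']); P=plane('top',[p],z)[0]; X,Y,a=T[t]; d=P[:2]-[X,Y]
    print(n,'tray x,y err mm',((d@[np.cos(a),np.sin(a)])*1e3).round(1),((d@[-np.sin(a),np.cos(a)]-y)*1e3).round(1))
chk('timer',(V>140),(408,258,436,288),.052,'long',.095)
chk('lb',(H>100)&(H<130)&(S>130),(480,255,502,282),.108,'long',-.09)
chk('vial',(S>100)&((H<12)|(H>168)),(325,255,340,273),.054,'short',.045)
m=(S>120)&(H<20); 
x0,y0=465,190; r=m[190:240,465:500]; ys,xs=np.nonzero(r); print('rack',plane('top',[(xs.mean()+x0,ys.mean()+y0)],.041))
s=manip.read_state();print(s['clock'])
```

```text
timer tray x,y err mm 0.3 -0.1
lb tray x,y err mm -0.1 -2.5
vial tray x,y err mm -0.1 -0.2
rack [[ 0.58162815 -0.22187402  0.041     ]]
32.85
```

All seated; the rack has not moved (0.5816, −0.222 before and after).

```bash
python3 -c "
from cell import manip
print(manip.finish_job())"
```

```text
the job is handed in; nothing more can be done
None
```

All five things stand upright in their own cut-outs, the tube rack is where it started, and the job was handed in at about 33 s (limit 128 s); the hand-in call returned no verdict, so my last camera check is the only confirmation.

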